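# Nudge a lug blank home in a drill jig

## Task

Pick up the screwdriver and, with its blade, nudge the brass blank along the channel of the blue drill jig in small gentle taps until it sits fully home against the depth stop hidden under the steel bush plate. Do not shove it: the stop is only lightly clamped and must not be shifted, the blank must not be touched with the fingers or knocked along fast, and the things standing around must be left alone. Then lay the screwdriver flat back on the middle of the black rubber mat and let go.

Things in the scene. Friction and masses are not known exactly. Their poses are not given: they have to be found in the camera images.
- screwdriver: Screwdriver, red and black handle, 177 mm long, 90 g, lying flat. Origin: mid-length, at the underside when lying; x along the tool to the blade tip, z up. Tip x = +88 mm, butt -88 mm. Handle x -88 to 0 (26 wide, 24 high; grasp across it near x = -40); steel blade 6 mm thick from 0 to the tip. The centre line is 12 mm above the origin.
- mat: Black rubber tool mat, 240 x 150 x 3 mm, fixed to the bench. Origin: centre of its underside; x along its length.
- jig: Fixed drill jig: steel base 180 x 90 x 6 mm, two blue rails forming a straight channel 26 mm wide, bright steel bush plate with two brass bushes over its inner part. Origin: bench level on the channel's centre line; x along the channel from the open mouth inwards (pushing direction). Base x -80 to +100 mm, rails -70 to +100 (tops 28 mm above bench), bush plate -5 to +100 (bushes to 45 mm).
- jig_mouth (a point): Point on the channel's centre line at the open mouth (jig x = -70 mm), which faces the mat; 16 mm above the bench, the mid-height of the blank's rear face. The channel floor is 6 mm above the bench.
- blank: Brass bar 90 x 24 x 20 mm, 0.28 to 0.44 kg, in the channel, its front already under the bush plate, its rear sticking out. Origin: centre of its underside; x along it, as the jig's x. Rear face, to be pushed, at x = -45 mm. It starts 11 to 71 mm short of the stop; home, its rear face is at jig x = -52 to -8 mm. Sliding friction about 1 to 5 N.
- depth_stop (a joint): Hidden depth stop: how far it has been shifted from its setting, m; 0 at the start, grows (to 12 mm) if the blank is pressed on it with more than about 14 N, does not come back. Its face is set somewhere between jig x = +38 and +82 mm, unseen under the bush plate, differently each time.
- stop_pin (a joint): Feeler pin in the face of the hidden stop, m: 0 = free, standing 5 mm out of the stop face (the spring is very soft, under 0.3 N); about 0.005 = pressed flush, blank flat against the stop. Not visible from outside.
- tin: Small round cream tin, 36 mm wide, 14 mm high, a bystander. Origin: centre of its underside.
- tape: Black tape measure, 49 x 54 x 29 mm, a bystander. Origin: centre of its underside.
- lug: Bright drum lug, 40 x 19 x 13 mm, a bystander. Origin: centre of its underside.
- oil: Yellow oil bottle with black tip, 36 mm wide, 117 mm high, a bystander. Origin: centre of its underside.
Mind the look-alikes: they are no part of the job. Of the things like the blank, leave any that is red; of the rest the smaller one is meant.

How it is judged (in metres and radians):
On the way, in this order (a step that is already met when the one before it is completed fails the run):
1. the screwdriver has been picked up (height (world z) of screwdriver above 0.02 m and contact force between the fingers and screwdriver above 1 N), for 0.2 s.
2. the blank is home against the stop (feeler pin pressed more than 3 mm) while the screwdriver's tip is in the channel behind it (value of joint stop_pin above 0.003 m and horizontal distance between screwdriver and blank below 0.16 m), for 0.1 s.
At the end, for the whole second after the job is handed in: The blank rests against the hidden stop (gap under 2 mm: feeler pin pressed over 3 of 5 mm), the stop has shifted under 2 mm, and the screwdriver lies flat, released and still on the mat, its middle within 70 mm (along) and 65 mm (across) of the mat's centre (value of joint stop_pin above 0.003 m and value of joint depth_stop below 0.002 m and x of screwdriver in the frame of mat between -0.07 and 0.07 m and y of screwdriver in the frame of mat between -0.065 and 0.065 m and height (world z) of screwdriver below 0.012 m and angle between screwdriver's own x axis and vertical between 1.45 and 1.69 rad and linear speed of screwdriver below 0.02 m/s and linear speed of blank below 0.01 m/s); the robot touches nothing.
It fails at once if the depth stop is shifted by more than 2 mm (value of joint depth_stop above 0.002 m).
It fails at once if the blank is touched with the fingers or another part of the robot (contact force between any of the fingers, the arm and blank above 0.5 N).
It fails at once if the blank is knocked along faster than 0.15 m/s (linear speed of blank above 0.15 m/s).
It fails at once if a bystander is moved more than 15 mm (distance of any of tin, tape, lug, oil from where it was at the start of the episode above 0.015 m).
It also fails if it takes over 72 s, if anything falls off the work surface, if the arm or the gripper's body presses on something with over 40 N, if the wrist force passes 120 N, or if a joint passes its speed limit or range.

## Robot

A 6-joint arm with a two-finger parallel gripper is mounted at the origin on a cart in front of the work surface, level with it; the furniture and walls round the work are solid. World frame = base frame: x ahead of the robot, y to its left, z up, the work surface at z = 0. Lengths are in mm, angles in rad, forces in N, time in s.
With the tool pointing down it reaches from about 275 to 750 mm from the base axis. Payload 10.2 kg.
Tool frame: the origin (TCP) lies at the very end of the fingers, on their centre line; the grasp point (between the pads) lies 19 mm behind it; z points along the fingers, y is the line along which they close (so a half turn about z gives the same grasp; the last joint's range is limited). The gripper opens to 85 mm and grips with 20 to 120 N. Pads are 22 mm wide; open, the fingers measure 114 mm over their backs; the gripper's body (76 mm by 85 mm) begins 54 mm behind the grasp point. The pads swing forward as they close: fully open they stand 13 mm farther back than shut.
Start: joints at [0.967, 0.313, 1.498, -0, 1.331, -0.223], TCP at [195.136, 487.394, 231.294] pointing down, gripper open.
Joint ranges: [-2.94, 2.94], [-0.97, 2.17], [0.19, 2.56], [-1.23, 4.37], [0.02, 3.11], [-2.88, 2.88]. Speed limits (rad/s): [2.39, 2.39, 3.01, 3.14, 3.14, 3.14].

## Interface

Orientations are given as a unit quaternion [w, x, y, z].
In Python, from rig import * gives the robot as it stands. The module is installed in compiled form; this text tells all that it offers.
- The arm moves only by the shell command python3 -m crank 'ROWS' [FORCE]. ROWS is JSON, a list that holds one entry, the list of rows, each a list of 7 numbers: the shift along the tool's x, y, z in units of 25 mm (1.0 is 25 mm), then the turn, a rotation vector about the tool's x, y, z in units of 8 degrees (1.0 is 8 degrees), then the finger opening in mm, from 0 to 85.4. A call has exactly 8 rows; each row shifts and turns the commanded pose from where the row before left it, along the tool's axes as they then stand; what a row does not reach is not made up. A row lasts 1/10 s, in which the tool goes at most 50 mm and 8.59 degrees, less where a joint would pass 70% of its speed; a pose out of reach is approached as far as the arm can. A call is refused whole if a number of a shift passes 1 or a number of a turn 1, either way. A call with a gripper value outside its range is refused whole. The fingers move at their own pace and stop on an object; FORCE is the grip in N (left out, the last holds). Time passes only in rows, so rows that do not move let the fingers close, or fill a call up. It gives the time, the measured TCP pose, the force, the opening and the grip force at its end, in the units of the state.
- sense(): the state, without advancing time (a new reading comes with each control period).
- capture(name): name is "side" or "top"; returns the picture (420x560x3 uint8, blue, green, red); there is no depth.
- camera_model(name): a dict with "fx", "fy", "cx", "cy" (pixels), "k1" (the pictures are not rectified: a ray, as slopes to the right and down, at radius r is drawn at 1 + k1 r^2 times it, then the intrinsics apply), "world_from_camera" (4x4, takes a point from camera to world coordinates). Camera axes: x right, y up, looking along -z (the intrinsics and any distortion apply to the point x, -y, -z); pixel columns grow to the right and rows downward; lengths in mm; the calibration is good to about 2 mm. A picture is of the moment at which its call begins. camera_model takes no time and is no camera call.
- finish_job(): hands the job in; it is judged then, once.
The state is a dict: "time_s": time; "joints": joint angles; "dq": joint speeds; "tau": joint torques, N m; "eef_pos": TCP position; "ee_rot": TCP orientation; "force": force on the tool from outside, world axes, zero at the start; "wrist_torque": the same for the moment, N m; "grip_width": opening from 0.0 (shut) to 1.0 (fully open); "grip_force": force on a finger pad.
Only numpy, scipy, OpenCV 4.12 (cv2) and the standard library are available. Lean on these libraries where they do the work, as an engineer would, in place of code of your own. Each camera call takes 0.05 s, during which the arm holds its last target. There are 200 camera calls.

## Working session

There is one attempt and no reset: what is moved stays moved. The work goes in short steps, Python scripts to look and compute and a shell command to move; the robot and the scene stay as the last step left them, time stands still between calls to the robot, and variables do not carry over. Pictures are saved under pics/ and viewed, at most 10 in all, crops included, and the job is handed in when it is done.

```bash
mkdir -p pics; python3 - <<'E'
from rig import *
import cv2
for n in ("side","top"):
    cv2.imwrite(f"pics/{n}0.png",capture(n)); m=camera_model(n); print(n,m)
s=sense();print(s)
E
```

```text
side {'fx': 388.78996301435706, 'fy': 388.78996301435706, 'cx': 286.40919319027824, 'cy': 210.49168411858074, 'k1': -0.11429830675058458, 'world_from_camera': array([[-9.12131303e-01,  2.44520748e-01, -3.28977340e-01,
         2.20719910e+02],
       [-4.09867710e-01, -5.34303110e-01,  7.39275758e-01,
         1.13046712e+03],
       [ 4.99464476e-03,  8.09153749e-01,  5.87575751e-01,
         7.82206966e+02],
       [ 0.00000000e+00,  0.00000000e+00,  0.00000000e+00,
         1.00000000e+00]])}
top {'fx': 410.8373305887612, 'fy': 410.8373305887612, 'cx': 281.69878393381026, 'cy': 209.06043631767773, 'k1': 0.03918796261464621, 'world_from_camera': array([[ 8.34155288e-03,  9.89438437e-01, -1.44713504e-01,
         4.75255370e+02],
       [-9.99925941e-01,  6.97090636e-03, -9.97593440e-03,
         1.68244975e+02],
       [-8.86178866e-03,  1.44786001e-01,  9.89423308e-01,
         1.15352127e+03],
       [ 0.00000000e+00,  0.00000000e+00,  0.00000000e+00,
         1.00000000e+00]])}
{'time_s': 0.1, 'joints': array([ 9.66609394e-01,  3.13411410e-01,  1.49832585e+00, -2.42077206e-05,
        1.33097566e+00, -2.23395918e-01]), 'dq': array([ 1.10379651e-03, -1.15282614e-03, -4.44067675e-03,  4.91594643e-04,
       -2.69777657e-05, -5.31541129e-04]), 'tau': array([ 4.13332164e-03, -4.12897003e+01, -2.60138226e+01, -1.10071285e-04,
        3.08622875e-03,  7.73341822e-05]), 'eef_pos': array([195.01078781, 487.21043797, 230.79668219]), 'ee_rot': array([-2.14457677e-04,  1.89244411e-01,  9.81929854e-01, -5.17588622e-04]), 'force': array([ 0.35460255,  0.91860812, -0.60146037]), 'wrist_torque': array([0.00597049, 0.01728943, 0.05132027]), 'grip_force': 0.0, 'grip_width': 1.001729231123128}
```

View pics/top0.png

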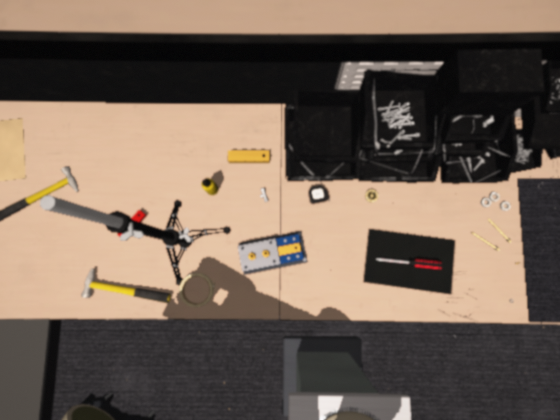

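View pics/side0.png

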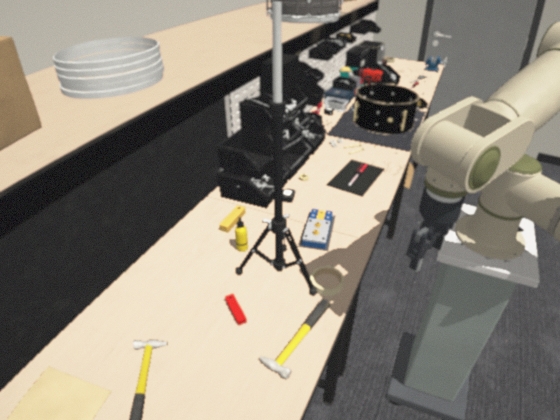

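```bash
cat > h.py <<'E'
import numpy as np, cv2
from rig import *
def proj(n,p):
    m=camera_model(n);T=np.linalg.inv(m["world_from_camera"]);c=T[:3,:3]@np.array(p,float)+T[:3,3]
    a=np.array([c[0],-c[1]])/-c[2];a=a*(1+m["k1"]*(a@a));return m["fx"]*a[0]+m["cx"],m["fy"]*a[1]+m["cy"]
def unproj(n,u,v,z):
    m=camera_model(n);K=np.array([[m["fx"],0,m["cx"]],[0,m["fy"],m["cy"]],[0,0,1.]])
    a=cv2.undistortPoints(np.array([[[u,v]]],float),K,np.array([m["k1"],0,0,0,0.]))[0,0]
    # drawn radius = r(1+k1 r^2): same as opencv's forward model
    T=m["world_from_camera"];d=T[:3,:3]@np.array([a[0],-a[1],-1]);o=T[:3,3]
    return (o+d*(z-o[2])/d[2])[:2]
E
python3 - <<'E'
from h import *
for n in("side","top"):print(n,proj(n,[195,487,231]),proj(n,[0,0,0]),proj(n,[300,0,0]))
a=cv2.imread("pics/top0.png")
c=cv2.resize(a[175:315,225:465],None,fx=3.33,fy=3.33,interpolation=cv2.INTER_CUBIC)
cv2.imwrite("pics/c1.png",c);print(c.shape)
E
```

```text
side (np.float64(423.83171097560876), np.float64(262.9080624725205)) (np.float64(489.3886400453746), np.float64(235.9529293133153)) (np.float64(399.1910372093516), np.float64(213.26751392095687))
top (np.float64(132.86192020728893), np.float64(403.4423463438944)) (np.float64(349.6439836312931), np.float64(457.6571551303056)) (np.float64(347.26123690623086), np.float64(335.59400841757923))
(466, 799, 3)
```

View pics/c1.png

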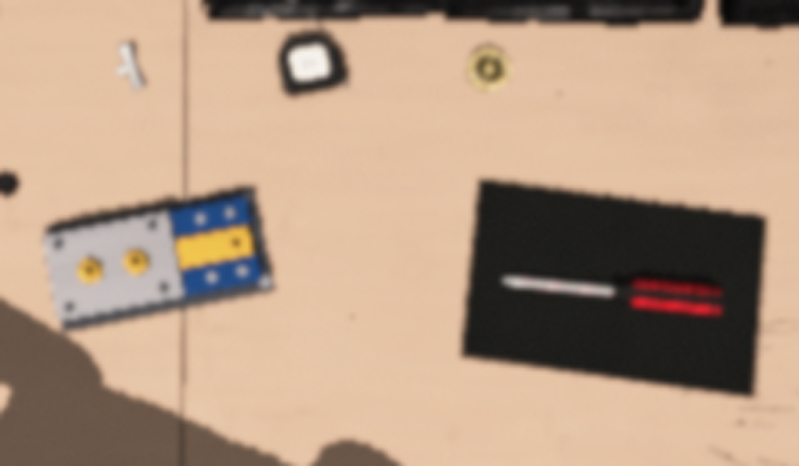

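Top crop: screwdriver tip ≈(503,281), butt ≈(722,301); jig mouth rail end ≈(250,195)–(265,280), blank rear face centre ≈(253,241), plate edge (168,210)–(183,298). The blade already points at the jig mouth.

```bash
python3 - <<'E'
from h import *
U=lambda x,y,z:unproj("top",225+(x+.5)/3.33-.5,175+(y+.5)/3.33-.5,z)
P=lambda s,*a:print(s,np.round(a,3))
tip,butt=U(503,281,15),U(722,301,15)
P("tip,butt",tip,butt);d=tip-butt;P("len,ang",np.linalg.norm(d),np.arctan2(d[1],d[0]))
j0=U(253,241,26);b1,b2=U(89,270,45),U(135,261,45)
P("blankrear",j0);P("bush",b1,b2,np.arctan2(*(b1-b2)[::-1]))
pc=[U(45,232,32),U(168,210,32),U(183,298,32),U(65,328,32)];P("plate",*pc)
a=cv2.imread("pics/top0.png")
hsv=cv2.cvtColor(a,cv2.COLOR_BGR2HSV)
for nm,lo,hi,x,z in (("blank",(15,130,120),(35,255,255),(274,310,235,265),26),("blue",(95,120,60),(125,255,255),(230,315,225,280),28),("red",(0,150,100),(8,255,255),(400,450,250,280),20),("redb",(172,150,100),(180,255,255),(400,450,250,280),20)):
    m=cv2.inRange(hsv,lo,hi);k=np.zeros_like(m);k[x[2]:x[3],x[0]:x[1]]=m[x[2]:x[3],x[0]:x[1]]
    p=cv2.findNonZero(k)
    if p is None: print(nm,0);continue
    B=cv2.boxPoints(cv2.minAreaRect(p));W=np.array([unproj("top",*q,z) for q in B]);print(nm,len(p),B.round(1).tolist(),W.round(1).tolist(),W.mean(0).round(1))
c=np.array(pc).mean(0);P("platec",c)
s=sense();P("st",s["eef_pos"])
E
```

```text
tip,butt [[ 505.243  -78.935]
 [ 490.995 -256.023]]
len,ang [177.66    1.491]
blankrear [[535.621 126.98 ]]Traceback (most recent call last):
  File "<stdin>", line 7, in <module>
  File "<stdin>", line 3, in <lambda>
    return _wrapfunc(a, 'round', decimals=decimals, out=out)
    return _wrapit(obj, method, *args, **kwds)
    conv = _array_converter(obj)
ValueError: setting an array element with a sequence. The requested array has an inhomogeneous shape after 1 dimensions. The detected shape was (3,) + inhomogeneous part.
```

```bash
python3 - <<'E'
from h import *
U=lambda x,y,z:unproj("top",225+(x+.5)/3.33-.5,175+(y+.5)/3.33-.5,z)
b1,b2=U(89,270,45),U(135,261,45)
print("bush",b1,b2,np.arctan2(*(b1-b2)[::-1]))
pc=[U(45,232,32),U(168,210,32),U(183,298,32),U(65,328,32)];print("plate",np.round(pc,1).tolist(),np.mean(pc,0))
a=cv2.imread("pics/top0.png")
hsv=cv2.cvtColor(a,cv2.COLOR_BGR2HSV)
for nm,lo,hi,x,z in (("blank",(15,130,120),(35,255,255),(276,310,235,265),26),("blue",(95,120,60),(125,255,255),(230,315,225,280),28),("red",(0,150,100),(180,255,255),(405,450,250,280),20)):
    m=cv2.inRange(hsv,lo,hi);k=np.zeros_like(m);k[x[2]:x[3],x[0]:x[1]]=m[x[2]:x[3],x[0]:x[1]]
    p=cv2.findNonZero(k)
    B=cv2.boxPoints(cv2.minAreaRect(p));W=np.array([unproj("top",*q,z) for q in B]);print(nm,len(p),B.round(1).tolist(),W.round(1).tolist(),W.mean(0).round(1))
mc=[U(482,181,3),U(765,216,3),U(752,395,3),U(463,355,3)];print("mat",np.round(mc,1).tolist(),np.mean(mc,0))
E
```

```text
bush [510.30122907 259.70004496] [517.78657685 222.74478153] 1.7706441411746836
plate [[541.3, 297.4], [560.1, 196.9], [488.7, 184.0], [463.9, 279.3]] [513.52208708 239.38797437]
blank 198 [[277.29998779296875, 246.5], [299.3999938964844, 242.10000610351562], [301.1000061035156, 250.60000610351562], [279.0, 255.0]] [[536.4, 190.8], [549.0, 130.3], [526.0, 125.6], [513.5, 185.9]] [531.2 158.2]
blue 272 [[275.70001220703125, 237.6999969482422], [298.6000061035156, 233.10000610351562], [303.70001220703125, 258.70001220703125], [280.79998779296875, 263.20001220703125]] [[560.6, 195.3], [573.6, 132.6], [504.1, 118.6], [491.2, 180.7]] [532.4 156.8]
red 146 [[413.79998779296875, 266.8999938964844], [414.70001220703125, 258.70001220703125], [441.70001220703125, 261.70001220703125], [440.79998779296875, 269.8999938964844]] [[485.1, -179.9], [507.0, -183.2], [499.8, -255.2], [478.0, -251.7]] [ 492.5 -217.5]
mat [[588.8, -66.2], [561.6, -299.3], [415.6, -280.6], [444.7, -47.1]] [ 502.67259032 -173.28434465]
```

```bash
python3 -m crank '[[[0,0,0.3,0,0,1,85],[0,0,0.3,0,0,1,85],[0,0,0.3,0,0,1,85],[0,0,0.3,0,0,1,85],[0,0,0.3,0,0,1,85],[0,0,0.3,0,0,1,85],[0,0,0.3,0,0,1,85],[0,0,0.3,0,0,1,85]]]' 60
python3 -m crank '[[[0,0,0,0,0,1,85],[0,0,0,0,0,0.1,85],[-1,0.53,0,0,0,0,85],[-1,0.53,0,0,0,0,85],[-1,0.53,0,0,0,0,85],[-1,0.53,0,0,0,0,85],[-1,0.53,0,0,0,0,85],[-1,0.53,0,0,0,0,85]]]'
cat > st.py <<'E'
import sys
from h import *
from scipy.spatial.transform import Rotation as R
# print state; optional target x y z yaw(of tool x axis, tool down) -> remaining rows units
s=sense();q=s["ee_rot"];Rm=R.from_quat([*q[1:],q[0]]);M=Rm.as_matrix()
print("t",round(s["time_s"],2),"pos",s["eef_pos"].round(1),"xaxis",round(np.arctan2(M[1,0],M[0,0]),3),"zax",M[:,2].round(3),"F",s["force"].round(2),"gw",round(s["grip_width"]*85.4,1),"gf",round(s["grip_force"],1),"j",s["joints"].round(2))
if len(sys.argv)>1:
    a=[float(v) for v in sys.argv[1:5]];c,d=np.cos(a[3]),np.sin(a[3])
    G=np.array([[c,d,0],[d,-c,0],[0,0,-1.]])
    print("turn first(8deg)",(np.degrees((Rm.inv()*R.from_matrix(G)).as_rotvec())/8).round(2),"then shift(25mm)",(G.T@(np.array(a[:3])-s["eef_pos"])/25).round(2), "shift in present axes",(M.T@(np.array(a[:3])-s["eef_pos"])/25).round(2))
E
python3 st.py 494.5 -207 6 1.491
```

```text
time_s: 0.9
eef_pos: [195.0, 487.2, 170.7]
ee_rot: [0.0, 0.683, 0.73, -0.0]
force: [0.7, 0.2, 0.6]
grip_width: 0.994
grip_force: 0.0
time_s: 1.7
eef_pos: [262.6, 330.5, 171.4]
ee_rot: [0.0, 0.734, 0.679, 0.0]
force: [-0.4, 0.7, 0.2]
grip_width: 0.998
grip_force: 0.0
t 1.7 pos [262.6 330.5 171.4] xaxis 1.494 zax [ 0.  0. -1.] F [-0.37  0.74  0.19] gw 85.2 gf 0.0 j [ 0.62  0.15  1.87 -0.    1.12  0.7 ]
turn first(8deg) [ 0.   -0.    0.02] then shift(25mm) [-20.69  10.96   6.62] shift in present axes [-20.72  10.9    6.62]
```

```bash
python3 -m crank '[[[-1,0.53,0,0,0,0,85],[-1,0.53,0,0,0,0,85],[-1,0.53,0,0,0,0,85],[-1,0.53,0,0,0,0,85],[-1,0.53,0,0,0,0,85],[-1,0.53,0,0,0,0,85],[-1,0.53,0,0,0,0,85],[-1,0.53,0,0,0,0,85]]]'
python3 -m crank '[[[-1,0.53,0,0,0,0,85],[-1,0.53,0,0,0,0,85],[-1,0.53,0,0,0,0,85],[-1,0.53,0.5,0,0,0,85],[-1,0.53,0.5,0,0,0,85],[-1,0.53,0.5,0,0,0,85],[-1,0.53,0.5,0,0,0,85],[-1,0.53,0.5,0,0,0,80]]]'
python3 -m crank '[[[-1,0.5,0.4,0,0,0,70],[-1,0.5,0.4,0,0,0,60],[-1,0.5,0.4,0,0,0,60],[-1,0.5,0.4,0,0,0,60],[-0.5,0.3,0.1,0,0,0,60],[-0.2,0.1,0,0,0,0,60],[0,0,0,0,0,0,60],[0,0,0,0,0,0,60]]]'
python3 st.py 494.5 -207 6 1.491
python3 -c "
from h import *
cv2.imwrite('pics/t2.png',cv2.resize(capture('top')[220:310,330:460],None,fx=5,fy=5,interpolation=2))"
```

```text
time_s: 2.5
eef_pos: [352.2, 122.5, 171.5]
ee_rot: [0.0, 0.734, 0.679, 0.0]
force: [1.5, 0.1, -1.0]
grip_width: 0.995
grip_force: 0.0
time_s: 3.3
eef_pos: [441.8, -85.5, 108.4]
ee_rot: [0.0, 0.734, 0.679, 0.0]
force: [0.6, 0.5, 0.1]
grip_width: 0.931
grip_force: 0.0
time_s: 4.1
eef_pos: [491.6, -205.6, 66.5]
ee_rot: [-0.0, 0.735, 0.679, 0.0]
force: [-0.2, -0.3, -0.2]
grip_width: 0.706
grip_force: 0.0
t 4.1 pos [ 491.6 -205.6   66.5] xaxis 1.492 zax [-0.  0. -1.] F [-0.19 -0.33 -0.22] gw 60.3 gf 0.0 j [-0.62  0.52  1.67  0.    0.96 -0.54]
turn first(8deg) [-0.   -0.    0.01] then shift(25mm) [-0.05  0.12  2.42] shift in present axes [-0.05  0.12  2.42]
```

View pics/t2.png

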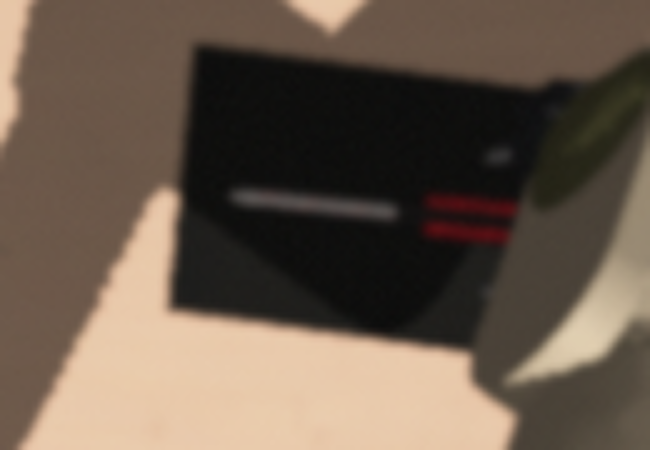

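The fingers (≈(497,156), (487,292)) straddle the handle (≈(465,218)). I'll go down and grip.

```bash
python3 -m crank '[[[0,0.12,0.6,0,0,0,60],[0,0,0.6,0,0,0,60],[0,0,0.6,0,0,0,60],[0,0,0.4,0,0,0,60],[0,0,0.2,0,0,0,60],[0,0,0,0,0,0,20],[0,0,0,0,0,0,5],[0,0,0,0,0,0,5]]]' 60
python3 -m crank '[[[0,0,0,0,0,0,5],[0,0,0,0,0,0,5],[0,0,0,0,0,0,5],[0,0,0,0,0,0,5],[0,0,0,0,0,0,5],[0,0,0,0,0,0,5],[0,0,0,0,0,0,5],[0,0,0,0,0,0,5]]]'
python3 st.py
```

```text
time_s: 4.95
eef_pos: [495.1, -206.7, 7.1]
ee_rot: [0.001, 0.735, 0.678, 0.0]
force: [0.3, 0.5, 0.3]
grip_width: 0.269
grip_force: 58.8
time_s: 5.75
eef_pos: [495.2, -206.7, 7.1]
ee_rot: [0.001, 0.735, 0.678, 0.0]
force: [-0.3, 1.1, 5.1]
grip_width: 0.271
grip_force: 59.3
t 5.75 pos [ 495.2 -206.7    7.1] xaxis 1.49 zax [ 0.001 -0.001 -1.   ] F [-0.28  1.08  5.08] gw 23.1 gf 59.3 j [-0.61  0.62  1.69  0.    0.83 -0.53]
```

```bash
python3 -m crank '[[[0,0,-0.4,0,0,0,5],[0,0,-0.4,0,0,0,5],[0,0,-0.4,0,0,0,5],[0,0,-0.4,0,0,0,5],[0,0,0,0,0,-0.7,5],[0,0,0,0,0,-0.7,5],[0,0,0,0,0,-0.6,5],[0.4,0.3,0,0,0,-0.04,5]]]'
python3 -m crank '[[[0.9,0.6,0,0,0,0,5],[0.9,0.6,0,0,0,0,5],[0.9,0.6,0,0,0,0,5],[0.9,0.6,0,0,0,0,5],[0.9,0.6,0,0,0,0,5],[0.9,0.6,0,0,0,0,5],[0.5,0.3,0,0,0,0,5],[0.2,0.1,0,0,0,0,5]]]'
python3 st.py 569 -25 8 1.775
python3 -c "
from h import *
t=capture('top');s=capture('side');np.save('pics/x.npy',s)
a=cv2.resize(t[205:295,225:385],None,fx=5,fy=5,interpolation=2)
u,v=map(int,proj('side',[550,60,30]));print(u,v)
b=cv2.resize(s[v-45:v+45,u-80:u+80],None,fx=5,fy=5,interpolation=2)
cv2.imwrite('pics/t3.png',a);cv2.imwrite('pics/s3.png',b)"
```

```text
time_s: 6.55
eef_pos: [500.1, -195.8, 46.9]
ee_rot: [0.0, 0.632, 0.775, -0.0]
force: [0.5, -0.3, -1.0]
grip_width: 0.27
grip_force: 59.2
time_s: 7.35
eef_pos: [567.3, -24.1, 46.5]
ee_rot: [0.0, 0.631, 0.776, 0.0]
force: [0.6, -0.6, -0.9]
grip_width: 0.273
grip_force: 59.2
t 7.35 pos [567.3 -24.1  46.5] xaxis 1.776 zax [ 0.  0. -1.] F [ 0.63 -0.62 -0.93] gw 23.4 gf 59.2 j [-0.25  0.61  1.57  0.    0.96 -0.45]
turn first(8deg) [0. 0. 0.] then shift(25mm) [-0.05  0.06  1.54] shift in present axes [-0.05  0.06  1.54]
325 197
```

View pics/t3.png

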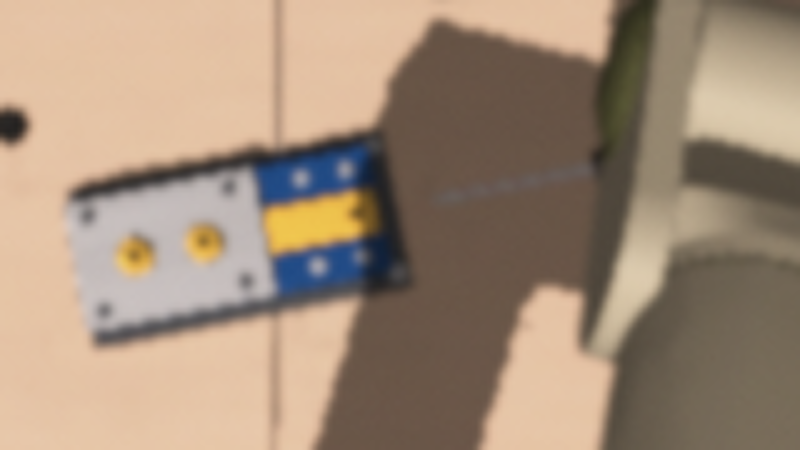

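View pics/s3.png

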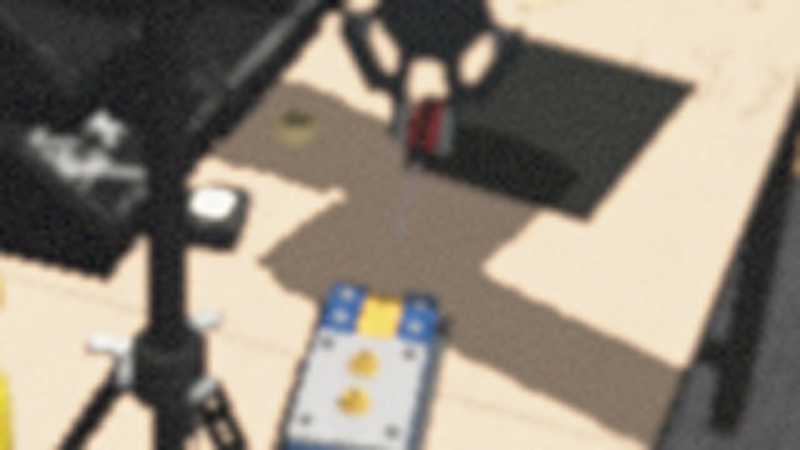

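Top crop: blade tip (437,200), leaves fingers at (590,170), pointing at blank rear (378,212). Side crop: tip (401,235), blank's rear edge (385,298).

```bash
python3 - <<'E'
from h import *
from scipy.optimize import least_squares
f=lambda x,o:o+(x+.5)/5-.5
tu,tv=f(437,225),f(200,205);su,sv=f(401,245),f(235,152)
r=least_squares(lambda p:np.r_[np.array(proj("top",p))-(tu,tv),np.array(proj("side",p))-(su,sv)],[543,100,54])
print("tip tri",r.x.round(1),r.fun.round(2))
for z in(48,54,58):print(z,unproj("top",tu,tv,z),unproj("top",f(590,225),f(170,205),z))
print("rear",unproj("top",f(378,225),f(212,205),26),"expected tip",np.array([567.3,-24.1])+128.2*np.array([-.203,.979]))
d=np.array([-.203,.979]);print("lat",[(np.array(p)-[537.5,127])@[.979,.203] for p in (unproj("top",tu,tv,54),r.x[:2])])
E
```

```text
tip tri [540.7  97.5  52.6] [ 0.02  0.09 -0.12 -0.01]
48 [541.17252734  97.3011563 ] [557.9459107   15.20067748]
54 [540.81477489  97.68618997] [557.497124    16.03129541]
58 [540.57627325  97.94287908] [557.19793286  16.5850407 ]
rear [535.67287697 128.14446036] expected tip [541.2754 101.4078]
lat [np.float64(-2.7055388236983338), np.float64(-2.889507809455861)]
```

```bash
python3 -m crank '[[[0,0.06,0.4,0,0,0,5],[0,0,0.4,0,0,0,5],[0,0,0.4,0,0,0,5],[0,0,0.2,0,0,0,5],[0,0,0.14,0,0,0,5],[0.3,0,0,0,0,0,5],[0.2,0,0,0,0,0,5],[0.1,0,0,0,0,0,5]]]'
python3 st.py
cat > chk.py <<'E'
# measured push force along channel; exit 1 if above limit argv[1]
import sys
from h import *
s=sense();d=np.array([-.203,.979,0]);f=-s["force"]@d
print(round(s["time_s"],2),"along",round((s["eef_pos"]-[567.3,-24.1,0])@d,2),"push",round(f,2),"F",s["force"].round(1),"z",round(s["eef_pos"][2],2),flush=True)
sys.exit(f>float(sys.argv[1]))
E
python3 chk.py 4 && python3 -m crank '[[[0.04,0,0,0,0,0,5],[0.04,0,0,0,0,0,5],[0.04,0,0,0,0,0,5],[0.04,0,0,0,0,0,5],[0,0,0,0,0,0,5],[0,0,0,0,0,0,5],[0,0,0,0,0,0,5],[0,0,0,0,0,0,5]]]' >/dev/null && python3 chk.py 4 && python3 -m crank '[[[0.04,0,0,0,0,0,5],[0.04,0,0,0,0,0,5],[0.04,0,0,0,0,0,5],[0.04,0,0,0,0,0,5],[0.04,0,0,0,0,0,5],[0,0,0,0,0,0,5],[0,0,0,0,0,0,5],[0,0,0,0,0,0,5]]]' >/dev/null && python3 chk.py 4
```

```text
time_s: 8.25
eef_pos: [565.5, -9.8, 8.1]
ee_rot: [0.0, 0.631, 0.776, 0.0]
force: [0.3, 0.8, -0.6]
grip_width: 0.276
grip_force: 59.2
t 8.25 pos [565.5  -9.8   8.1] xaxis 1.776 zax [ 0. -0. -1.] F [ 0.26  0.76 -0.61] gw 23.5 gf 59.2 j [-0.22  0.67  1.59  0.    0.88 -0.43]
8.25 along 14.34 push -0.69 F [ 0.3  0.8 -0.6] z 8.1False
```

```bash
sed -i 's/sys.exit(f>/sys.exit(int(f>/; s/argv\[1\]))$/argv[1])))/' chk.py
python3 chk.py 4 && python3 -m crank '[[[0.05,0,0,0,0,0,5],[0.05,0,0,0,0,0,5],[0.05,0,0,0,0,0,5],[0.05,0,0,0,0,0,5],[0.05,0,0,0,0,0,5],[0.05,0,0,0,0,0,5],[0.04,0,0,0,0,0,5],[0.04,0,0,0,0,0,5]]]' >/dev/null && python3 chk.py 4 && python3 -m crank '[[[0.02,0,0,0,0,0,5],[0.02,0,0,0,0,0,5],[0.02,0,0,0,0,0,5],[0.02,0,0,0,0,0,5],[0.02,0,0,0,0,0,5],[0.02,0,0,0,0,0,5],[0,0,0,0,0,0,5],[0,0,0,0,0,0,5]]]' >/dev/null && python3 chk.py 4 && python3 -m crank '[[[0.02,0,0,0,0,0,5],[0.02,0,0,0,0,0,5],[0.02,0,0,0,0,0,5],[0.02,0,0,0,0,0,5],[0.02,0,0,0,0,0,5],[0.02,0,0,0,0,0,5],[0,0,0,0,0,0,5],[0,0,0,0,0,0,5]]]' >/dev/null && python3 chk.py 4  && python3 -m crank '[[[0.02,0,0,0,0,0,5],[0.02,0,0,0,0,0,5],[0.02,0,0,0,0,0,5],[0.02,0,0,0,0,0,5],[0.02,0,0,0,0,0,5],[0.02,0,0,0,0,0,5],[0,0,0,0,0,0,5],[0,0,0,0,0,0,5]]]' >/dev/null && python3 chk.py 4 
```

```text
8.25 along 14.34 push -0.69 F [ 0.3  0.8 -0.6] z 8.1
9.05 along 23.14 push 0.35 F [-0.2 -0.4 -0.6] z 7.78
9.85 along 26.07 push -0.87 F [-0.4  0.8 -0.6] z 7.81
10.65 along 28.8 push 3.36 F [ 0.9 -3.2 -1.3] z 7.87
11.45 along 32.18 push 2.71 F [ 0.8 -2.6 -1. ] z 7.8
```

```bash
python3 -m crank '[[[0.02,0,0,0,0,0,5],[0.02,0,0,0,0,0,5],[0.02,0,0,0,0,0,5],[0.02,0,0,0,0,0,5],[0.02,0,0,0,0,0,5],[0.02,0,0,0,0,0,5],[0.02,0,0,0,0,0,5],[0,0,0,0,0,0,5]]]' >/dev/null; python3 chk.py 6 && python3 -m crank '[[[0.01,0,0,0,0,0,5],[0.01,0,0,0,0,0,5],[0.01,0,0,0,0,0,5],[0.01,0,0,0,0,0,5],[0.01,0,0,0,0,0,5],[0.01,0,0,0,0,0,5],[0.01,0,0,0,0,0,5],[0,0,0,0,0,0,5]]]' >/dev/null && python3 chk.py 6 && python3 -m crank '[[[0.01,0,0,0,0,0,5],[0.01,0,0,0,0,0,5],[0.01,0,0,0,0,0,5],[0.01,0,0,0,0,0,5],[0.01,0,0,0,0,0,5],[0.01,0,0,0,0,0,5],[0.01,0,0,0,0,0,5],[0,0,0,0,0,0,5]]]' >/dev/null && python3 chk.py 6 && python3 -m crank '[[[0.01,0,0,0,0,0,5],[0.01,0,0,0,0,0,5],[0.01,0,0,0,0,0,5],[0.01,0,0,0,0,0,5],[0.01,0,0,0,0,0,5],[0.01,0,0,0,0,0,5],[0.01,0,0,0,0,0,5],[0,0,0,0,0,0,5]]]' >/dev/null && python3 chk.py 6 && python3 -m crank '[[[0.01,0,0,0,0,0,5],[0.01,0,0,0,0,0,5],[0.01,0,0,0,0,0,5],[0.01,0,0,0,0,0,5],[0.01,0,0,0,0,0,5],[0.01,0,0,0,0,0,5],[0.01,0,0,0,0,0,5],[0,0,0,0,0,0,5]]]' >/dev/null && python3 chk.py 6 && python3 -m crank '[[[0.01,0,0,0,0,0,5],[0.01,0,0,0,0,0,5],[0.01,0,0,0,0,0,5],[0.01,0,0,0,0,0,5],[0.01,0,0,0,0,0,5],[0.01,0,0,0,0,0,5],[0.01,0,0,0,0,0,5],[0,0,0,0,0,0,5]]]' >/dev/null && python3 chk.py 6 && python3 -m crank '[[[0.01,0,0,0,0,0,5],[0.01,0,0,0,0,0,5],[0.01,0,0,0,0,0,5],[0.01,0,0,0,0,0,5],[0.01,0,0,0,0,0,5],[0.01,0,0,0,0,0,5],[0.01,0,0,0,0,0,5],[0,0,0,0,0,0,5]]]' >/dev/null && python3 chk.py 6
```

```text
12.25 along 35.69 push 2.79 F [ 1.6 -2.5 -0.7] z 7.79
13.05 along 37.39 push 1.6 F [-0.6 -1.8 -1.2] z 7.78
13.85 along 39.1 push 2.93 F [ 0.8 -2.8 -0.6] z 7.78
14.65 along 40.88 push 2.56 F [ 0.1 -2.6  0.2] z 7.79
15.45 along 42.6 push 1.53 F [ 0.7 -1.4 -1.4] z 7.8
16.25 along 44.39 push 2.6 F [ 0.5 -2.6 -0.5] z 7.79
17.05 along 46.12 push 3.3 F [ 1.2 -3.1 -0.7] z 7.8
```

```bash
python3 -m crank '[[[0.01,0,0,0,0,0,5],[0.01,0,0,0,0,0,5],[0.01,0,0,0,0,0,5],[0.01,0,0,0,0,0,5],[0.01,0,0,0,0,0,5],[0.01,0,0,0,0,0,5],[0.01,0,0,0,0,0,5],[0,0,0,0,0,0,5]]]' >/dev/null; python3 chk.py 6 && python3 -m crank '[[[0.01,0,0,0,0,0,5],[0.01,0,0,0,0,0,5],[0.01,0,0,0,0,0,5],[0.01,0,0,0,0,0,5],[0.01,0,0,0,0,0,5],[0.01,0,0,0,0,0,5],[0.01,0,0,0,0,0,5],[0,0,0,0,0,0,5]]]' >/dev/null && python3 chk.py 6 && python3 -m crank '[[[0.01,0,0,0,0,0,5],[0.01,0,0,0,0,0,5],[0.01,0,0,0,0,0,5],[0.01,0,0,0,0,0,5],[0.01,0,0,0,0,0,5],[0.01,0,0,0,0,0,5],[0.01,0,0,0,0,0,5],[0,0,0,0,0,0,5]]]' >/dev/null && python3 chk.py 6 && python3 -m crank '[[[0.01,0,0,0,0,0,5],[0.01,0,0,0,0,0,5],[0.01,0,0,0,0,0,5],[0.01,0,0,0,0,0,5],[0.01,0,0,0,0,0,5],[0.01,0,0,0,0,0,5],[0.01,0,0,0,0,0,5],[0,0,0,0,0,0,5]]]' >/dev/null && python3 chk.py 6 && python3 -m crank '[[[0.01,0,0,0,0,0,5],[0.01,0,0,0,0,0,5],[0.01,0,0,0,0,0,5],[0.01,0,0,0,0,0,5],[0.01,0,0,0,0,0,5],[0.01,0,0,0,0,0,5],[0.01,0,0,0,0,0,5],[0,0,0,0,0,0,5]]]' >/dev/null && python3 chk.py 6 && python3 -m crank '[[[0.01,0,0,0,0,0,5],[0.01,0,0,0,0,0,5],[0.01,0,0,0,0,0,5],[0.01,0,0,0,0,0,5],[0.01,0,0,0,0,0,5],[0.01,0,0,0,0,0,5],[0.01,0,0,0,0,0,5],[0,0,0,0,0,0,5]]]' >/dev/null && python3 chk.py 6 && python3 -m crank '[[[0.01,0,0,0,0,0,5],[0.01,0,0,0,0,0,5],[0.01,0,0,0,0,0,5],[0.01,0,0,0,0,0,5],[0.01,0,0,0,0,0,5],[0.01,0,0,0,0,0,5],[0.01,0,0,0,0,0,5],[0,0,0,0,0,0,5]]]' >/dev/null && python3 chk.py 6 && python3 -m crank '[[[0.01,0,0,0,0,0,5],[0.01,0,0,0,0,0,5],[0.01,0,0,0,0,0,5],[0.01,0,0,0,0,0,5],[0.01,0,0,0,0,0,5],[0.01,0,0,0,0,0,5],[0.01,0,0,0,0,0,5],[0,0,0,0,0,0,5]]]' >/dev/null && python3 chk.py 6 && python3 -m crank '[[[0.01,0,0,0,0,0,5],[0.01,0,0,0,0,0,5],[0.01,0,0,0,0,0,5],[0.01,0,0,0,0,0,5],[0.01,0,0,0,0,0,5],[0.01,0,0,0,0,0,5],[0.01,0,0,0,0,0,5],[0,0,0,0,0,0,5]]]' >/dev/null && python3 chk.py 6 && python3 -m crank '[[[0.01,0,0,0,0,0,5],[0.01,0,0,0,0,0,5],[0.01,0,0,0,0,0,5],[0.01,0,0,0,0,0,5],[0.01,0,0,0,0,0,5],[0.01,0,0,0,0,0,5],[0.01,0,0,0,0,0,5],[0,0,0,0,0,0,5]]]' >/dev/null && python3 chk.py 6
```

```text
17.85 along 47.87 push 2.23 F [ 0.6 -2.2 -1.4] z 7.82
18.65 along 49.64 push 2.72 F [ 1.1 -2.6 -1. ] z 7.78
19.45 along 51.39 push 1.95 F [ 0.3 -1.9 -0.2] z 7.79
20.25 along 53.12 push 2.63 F [ 0.2 -2.6 -1.3] z 7.78
21.05 along 54.88 push 2.92 F [ 0.6 -2.9 -1.1] z 7.8
21.85 along 56.62 push 3.06 F [-0.  -3.1 -0.7] z 7.8
22.65 along 58.36 push 1.82 F [ 0.  -1.8 -0.9] z 7.8
23.45 along 60.13 push 3.0 F [ 1.2 -2.8  0.3] z 7.79
24.25 along 61.85 push 2.65 F [ 0.9 -2.5 -1.1] z 7.79
25.05 along 62.61 push 9.19 F [ 1.2 -9.1 -1.5] z 8.01
```

Push force jumped from ~2.7 to 9.2 N: the blank is at the stop, below the 14 N limit. Next I hold briefly, then draw back.

```bash
python3 -m crank '[[[0,0,0,0,0,0,5],[0,0,0,0,0,0,5],[-0.02,0,0,0,0,0,5],[-0.05,0,0,0,0,0,5],[-0.2,0,0,0,0,0,5],[-0.5,0,0,0,0,0,5],[-0.8,0,0,0,0,0,5],[-0.8,0,0,0,0,0,5]]]'
python3 -m crank '[[[-0.8,0,0,0,0,0,5],[-0.8,0,0,0,0,0,5],[-0.8,0,-0.4,0,0,0,5],[-0.5,0,-0.6,0,0,0,5],[0,0,0,0,0,0.7,5],[0,0,0,0,0,0.7,5],[0,0,0,0,0,0.64,5],[0,0,0,0,0,0,5]]]'
python3 st.py 495.2 -206.7 7.5 1.490
```

```text
time_s: 25.85
eef_pos: [567.6, -20.8, 7.8]
ee_rot: [-0.0, 0.631, 0.776, 0.0]
force: [0.7, 0.0, -0.4]
grip_width: 0.269
grip_force: 59.2
time_s: 26.65
eef_pos: [582.1, -91.3, 32.7]
ee_rot: [-0.0, 0.735, 0.678, 0.0]
force: [-0.4, 1.0, -1.1]
grip_width: 0.275
grip_force: 59.2
t 26.65 pos [582.1 -91.3  32.7] xaxis 1.489 zax [-0.  0. -1.] F [-0.38  0.99 -1.06] gw 23.5 gf 59.2 j [-0.35  0.67  1.5   0.    0.97 -0.27]
turn first(8deg) [-0.   -0.   -0.01] then shift(25mm) [-4.88 -3.09  1.01] shift in present axes [-4.88 -3.09  1.01]
```

```bash
python3 -m crank '[[[-0.7,-0.4,0,0,0,0,5],[-0.8,-0.5,0,0,0,0,5],[-0.8,-0.5,0,0,0,0,5],[-0.8,-0.5,0,0,0,0,5],[-0.8,-0.5,0,0,0,0,5],[-0.7,-0.5,0,0,0,0,5],[-0.28,-0.19,0,0,0,0,5],[0,0,0,0,0,0,5]]]'
python3 -m crank '[[[0,0,0.3,0,0,0,5],[0,0,0.3,0,0,0,5],[0,0,0.2,0,0,0,5],[0,0,0.1,0,0,0,5],[0,0,0.05,0,0,0,5],[0,0,0.03,0,0,0,5],[0,0,0.02,0,0,0,5],[0,0,0,0,0,0,5]]]'
python3 st.py 495.2 -206.7 7.5 1.490
python3 -c "
from h import *
cv2.imwrite('pics/t4.png',cv2.resize(capture('top')[205:305,225:425],None,fx=4,fy=4,interpolation=2))"
```

```text
time_s: 27.45
eef_pos: [495.0, -206.8, 32.9]
ee_rot: [-0.0, 0.735, 0.678, 0.0]
force: [0.4, -0.1, -1.2]
grip_width: 0.27
grip_force: 59.2
time_s: 28.25
eef_pos: [495.4, -206.1, 7.9]
ee_rot: [0.0, 0.735, 0.678, 0.0]
force: [-0.6, 0.5, -0.1]
grip_width: 0.271
grip_force: 59.2
t 28.25 pos [ 495.4 -206.1    7.9] xaxis 1.49 zax [ 0. -0. -1.] F [-0.61  0.46 -0.1 ] gw 23.2 gf 59.2 j [-0.61  0.62  1.69 -0.    0.84 -0.53]
turn first(8deg) [0. 0. 0.] then shift(25mm) [-0.03 -0.    0.02] shift in present axes [-0.03 -0.    0.02]
```

View pics/t4.png

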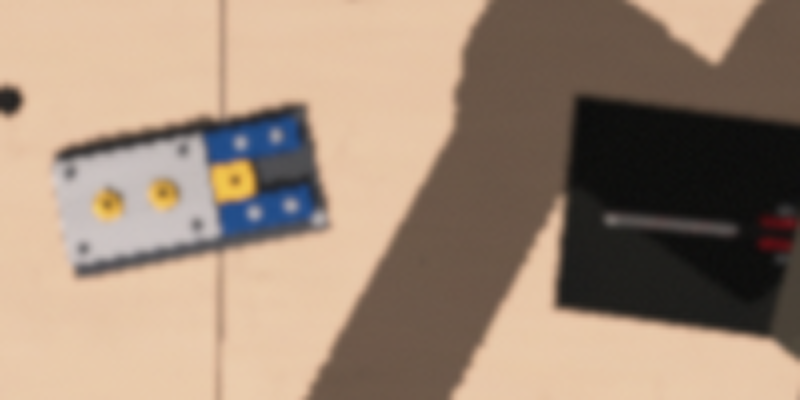

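The blank now sits deep in the channel (rear at (258,178), plate edge (212,185)), and the screwdriver is on the mat, tip (607,218). I'll release it and retreat.

```bash
python3 -m crank '[[[0,0,0.02,0,0,0,5],[0,0,0,0,0,0,20],[0,0,0,0,0,0,28],[0,0,0,0,0,0,40],[0,0,0,0,0,0,50],[0,0,0,0,0,0,60],[0,0,0,0,0,0,60],[0,0,0,0,0,0,60]]]'
python3 -m crank '[[[0,0,-0.2,0,0,0,60],[0,0,-0.4,0,0,0,60],[0,0,-0.6,0,0,0,60],[0,0,-0.8,0,0,0,60],[0,0,-1,0,0,0,60],[0,0,-1,0,0,0,60],[0,0,-1,0,0,0,60],[0,0,-1,0,0,0,60]]]'
python3 -m crank '[[[-1,0,-0.5,0,0,0,60],[-1,0,-0.5,0,0,0,60],[-1,0,-0.5,0,0,0,60],[-1,0,0,0,0,0,60],[-1,0,0,0,0,0,60],[-0.5,0,0,0,0,0,60],[0,0,0,0,0,0,60],[0,0,0,0,0,0,60]]]'
python3 -c "
from h import *
cv2.imwrite('pics/t5.png',cv2.resize(capture('top')[175:315,225:465],None,fx=3.33,fy=3.33,interpolation=2))"
```

```text
time_s: 29.1
eef_pos: [495.3, -206.0, 7.3]
ee_rot: [0.0, 0.735, 0.678, -0.0]
force: [0.5, -0.4, -0.2]
grip_width: 0.704
grip_force: 0.0
time_s: 29.9
eef_pos: [495.2, -206.0, 159.3]
ee_rot: [0.0, 0.735, 0.678, 0.0]
force: [0.0, -0.7, 0.2]
grip_width: 0.701
grip_force: 0.0
time_s: 30.7
eef_pos: [484.3, -342.3, 195.0]
ee_rot: [-0.0, 0.735, 0.678, 0.0]
force: [-0.4, -0.0, -0.4]
grip_width: 0.704
grip_force: 0.0
```

View pics/t5.png

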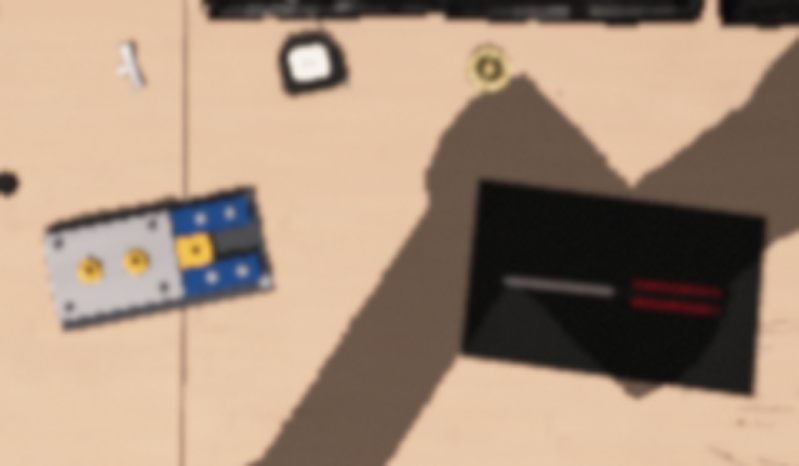

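The screwdriver lies on the mat where it started (tip (503,281), butt (722,301)), the blank is deep in the channel (rear ≈(214,247)), and the bystanders have not moved. I'm handing the job in.

```bash
python3 -c "
from rig import *
print(finish_job())"
```

```text
the job is handed in; nothing more can be done
None
```

I pushed the blank about 35 mm, to where the force jumped from about 2.7 N to 9.2 N (the stop slips at about 14 N). I then laid the screwdriver back on the mat, let go, and handed the job in at about 31 s; no verdict was returned, and the stop and pin can't be seen directly.

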